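# Load the sampler and hold its needle guide against the stop

### The arm

A 6-joint arm with a two-finger parallel gripper is mounted at the origin on the work surface. World frame = base frame: x ahead of the robot, y to its left, z up, the work surface at z = 0. Lengths are in m, angles in rad, forces in N, time in s.
With the tool pointing down it reaches from about 0.35 to 0.775 m from the base axis. Payload 5.5 kg.
Tool frame: the origin (TCP) lies midway between the tips of the shut fingers; the grasp point (between the pads) lies grasp_offset behind it (grasp_offset is the distance from the TCP to the grasp point, in m); z points along the fingers, y is the line along which they close (so a half turn about z gives the same grasp; the last joint's range is limited). The gripper opens to 85 mm and grips with 20 to 120 N. Pads are 22 mm wide; open, the fingers measure 114 mm over their backs; the gripper's body (76 mm by 85 mm) begins 54 mm behind the grasp point. The pads swing forward as they close: fully open they stand 13 mm farther back than shut.
Start: joints at [1.156, 0.313, 0.046, 1.304, 0, 1.431], TCP at [0.156, 0.553, 0.231] pointing down, gripper open.
Joint ranges: [-2.76, 2.76], [-0.86, 1.69], [-1.03, 1.26], [-2.2, 2.34], [-1.47, 1.5], [-3.14, 3.14]. Speed limits (rad/s): [2.57, 2.57, 3.14, 3.14, 3.14, 3.14].

### API

Orientations are given as a unit quaternion [w, x, y, z].
In Python, from workcell import * gives the robot as it stands.
- The arm moves only by the tool step_arm, never from a script. Its argument "deltas" is a list of rows, each a list of 7 numbers: the shift along the world's x, y, z in mm, then the turn, a rotation vector about the world's x, y, z in degrees, then the gripper's target within -1 to 1 (fully open at 1, half-way at 0, shut at -1). A call has 1 to 5 rows; each row shifts and turns the commanded pose from where the row before left it; what a row does not reach is not made up. A row lasts 1/10 s, in which the tool goes at most 50 mm and 8.59 degrees, less where a joint would pass 70% of its speed; a pose out of reach is approached as far as the arm can. A call is refused whole if a number of a shift passes 50 or a number of a turn 8.59, either way. A call with a gripper value outside its range is refused whole. The fingers move at their own pace and stop on an object; "newtons" is the grip in N (left out, the last holds). Time passes only in rows, so rows that do not move let the fingers close. It gives the time, the measured TCP pose, the force, the opening and the grip force at its end, in the units of the state.
- get_state(): the state, without advancing time (a new reading comes with each control period).
- read_camera(name): name is "side" or "top"; returns a dict with "image" (400x640x3 uint8, red, green, blue), "z_map" (400x640 float32, m along the optical axis (not along the pixel's ray), 0 where there is no reading), "K" (3x3 intrinsics, pixels), "world_from_camera" (4x4, takes a point from camera to world coordinates). Camera axes: x right, y down, z forward; pixel columns grow to the right and rows downward; lengths in m; the calibration is good to about 2 mm. A picture is of the moment at which its call begins.
- hand_in(): hands the job in; it is judged then, once.
The state is a dict: "clock": time; "joint_pos": joint angles; "qvel": joint speeds; "tau": joint torques, N m; "tcp_pos": TCP position; "orientation": TCP orientation; "wrist_force": force on the tool from outside, world axes, zero at the start; "ft_torque": the same for the moment, N m; "finger_gap": finger opening in m; "grip_force": force on a finger pad.
Only numpy, scipy, OpenCV 4.12 (cv2) and the standard library are available. Lean on these libraries where they do the work, as an engineer would, in place of code of your own. Each camera call takes 0.05 s, during which the arm holds its last target. There are 200 camera calls.

### The job

Take the blue-capped vial out of the rack, stand it upright and fully home in the bore of the sampling fixture's block, and let go of it. Then swing the fixture's spring-loaded guide arm round over the vial until it is wound fully against its stop, and hold it there: the program finishes while still holding the arm at the stop, because it springs back as soon as it is let go. Leave the other vials and everything else on the bench where they are.

Things in the scene. Friction and masses are not known exactly. Their poses are not given: they have to be found in the camera images.
- vial_blue_mid (a point): centre (half-way up) of the vial to load: amber glass, white paper band, blue cap, a plain upright cylinder 22 mm in diameter and 75 mm tall with the cap (the cap is the top 15 mm, same diameter), 35 g give or take a third; z along its axis, cap up. It stands in one of the rack's three holes (any one), which hide its lowest 20 mm; the rack's top is 30 mm above the bench, so 55 mm of vial stand clear above it
- vial_white: like the blue-capped vial but with a white cap, in another hole of the rack; origin at the centre of its underside; leave it alone
- vial_red: like the blue-capped vial but with a red cap, in another hole of the rack; origin at the centre of its underside; leave it alone
- rack: fixed white vial rack, 200 (along its x) x 55 x 30 mm, three holes of 25 mm, 20 mm deep, in a row along its x at -65, 0 and +65 mm; origin at the centre of its underside
- fixture: fixed sampling fixture on a grey base plate 200 (its x) x 110 mm, 8 mm thick; origin at the centre of its underside, z up. An aluminium block (60 x 60 mm, top 40 mm above the bench) at x = -45 mm carries the vertical bore; the pivot of the guide arm stands at x = +65 mm, y = 0, with a blue bracket behind it (79 mm tall) and a thin stop post (105 mm tall) at x = 35, y = -15 mm. It may stand on either side of the bench, the rack on the other
- bore (a point): centre of the mouth of the bore in the fixture's block, 40 mm above the bench: a blind hole 24.5 mm in diameter, 30 mm deep, mouth chamfered 3 mm. A vial that is fully home has its underside 10 mm and its top 85 mm above the bench, 45 mm of it above the block
- pivot (a point): point on the upright axis of the guide arm's hinge, 99 mm above the bench; its axes are the fixture's
- guide_arm (a joint): angle (rad) of the sprung guide arm about the upright pivot axis: 0 at rest, swung out to the fixture's +y side; grows counter-clockwise seen from above to 1.3 at the stop, where the arm lies over the bore, along the fixture's -x from the pivot. The torsion spring always drives it back to 0: at the handle it takes about 1.7 N at rest and 6 N at the stop. The arm is an aluminium bar 14 mm wide, its underside (94 mm above the bench) just clears a fully home vial
- handle (a point): centre of the red upright round handle at the free end of the guide arm, 150 mm from the pivot axis, 128 mm above the bench: 16 mm in diameter, 50 mm tall (from 103 mm to 153 mm above the bench), free all round and above; it moves with the arm. Its axes turn with the arm: x points from the handle to the pivot
- tin: steel tin, 52 mm in diameter, 35 mm tall, between rack and fixture; origin at the centre of its underside; leave it alone
- wrench: steel wrench, 130 mm, lying flat on the robot's side of the bench; leave it alone
- solvent: amber bottle, 60 mm in diameter, 130 mm tall, at the back; origin at the centre of its underside; leave it alone
- beaker: glass beaker, 64 mm in diameter, 75 mm tall, at the right; origin at the centre of its underside; leave it alone
- timer: white timer, 50 x 75 x 22 mm, at the right; leave it alone
- weight_box: flat blue box, 70 x 110 x 30 mm, at the left; leave it alone

How it is judged:
On the way, in this order (a step that is already met when the one before it is completed fails the run):
1. the blue-capped vial stands upright, fully home in the bore and let go, with the guide arm still at rest (horizontal distance between vial_blue_mid and bore below 0.005 m and z of vial_blue_mid in the frame of fixture between 0.042 and 0.0515 m and angle between vial_blue_mid's own z axis and vertical below 0.14 rad and contact force between each of the fingers, the arm and vial_blue below 0.1 N and linear speed of vial_blue below 0.03 m/s and value of joint guide_arm below 0.2 rad), for 0.2 s.
2. the guide arm is wound to its stop and held there by the robot (value of joint guide_arm above 1.24 rad and contact force between any of the fingers, the arm and guide_arm above 2 N), for 0.3 s.
At the end, for the whole second after the job is handed in: Blue-capped vial in the bore: within 5 mm of its centre, underside within 4 mm of the bore floor, tilt under 8 degrees, at rest, untouched by the robot; guide arm at 1.24 rad or more (stop 1.3) with the robot pressing on it with over 2 N, through the last second (all of step 2 and horizontal distance between vial_blue_mid and bore below 0.005 m and z of vial_blue_mid in the frame of fixture between 0.042 and 0.0515 m and angle between vial_blue_mid's own z axis and vertical below 0.14 rad and contact force between each of the fingers, the arm and vial_blue below 0.1 N and linear speed of vial_blue below 0.03 m/s); the arm keeps its last pose, push and grip.
It fails at once if another vial is moved more than 30 mm (distance of any of vial_white, vial_red from where it was at the start of the episode above 0.03 m).
It fails at once if another thing on the bench is moved more than 30 mm (distance of any of tin, wrench, solvent, beaker, timer, weight_box from where it was at the start of the episode above 0.03 m).
It also fails if it takes over 70 s, if anything falls off the work surface, if the arm or the gripper's body presses on something with over 40 N, if the wrist force passes 120 N, or if a joint passes its speed limit or range.

## Working session

There is one attempt and no reset: what is moved stays moved. The work goes in short steps, Python scripts to look and compute and a tool call to move; the robot and the scene stay as the last step left them, time stands still between calls to the robot, and variables do not carry over. Pictures are saved under pics/ and viewed, at most 10 in all, crops included, and the job is handed in when it is done.

Besides the shell and the picture viewer there is one more tool, called as name(argument=value, ...) on one line, values as JSON. step_arm: Moves the arm, as the interface text tells. Its arguments: {"type":"object","properties":{"deltas":{"type":"array","items":{"type":"array","items":{"type":"number"}}},"newtons":{"type":"number"}},"required":["deltas"]}

```bash
mkdir -p pics
cat > h.py <<'E'
from workcell import *
import numpy as np, cv2
def cam(n):
    c=read_camera(n); c["hsv"]=cv2.cvtColor(c["image"],cv2.COLOR_RGB2HSV); return c
def save(c,name): cv2.imwrite("pics/"+name,cv2.cvtColor(c["image"],cv2.COLOR_RGB2BGR))
def onplane(c,u,v,z):
    T=c["world_from_camera"]; d=T[:3,:3]@np.linalg.inv(c["K"])@np.array([u,v,1.]); o=T[:3,3]
    return o+d*(z-o[2])/d[2]
def pts(c):
    z=c["z_map"]; v,u=np.mgrid[:400,:640]
    p=np.stack([u,v,np.ones_like(u)],-1)@np.linalg.inv(c["K"]).T*z[...,None]
    T=c["world_from_camera"]; return p@T[:3,:3].T+T[:3,3]
E
python3 - <<'E'
from h import *
s=get_state(); print(s)
for n in("top","side"):
    c=cam(n); save(c,n+"0.png"); print(n,c["K"].tolist(),c["world_from_camera"].round(3).tolist())
E
```

```text
{'clock': 0.0, 'joint_pos': array([1.15634572e+00, 3.14053420e-01, 4.49913996e-02, 1.30356688e+00,
       2.12833701e-06, 1.43125701e+00]), 'qvel': array([-2.52982155e-04,  5.41106574e-04, -1.59093983e-03, -3.49549353e-05,
        3.10704025e-04,  1.62448859e-03]), 'tau': array([-7.96484946e-04, -4.80628824e+01,  2.98532975e+01,  1.94621732e-02,
       -4.47586426e-04, -1.67383590e-06]), 'tcp_pos': array([0.15586599, 0.55296195, 0.23038376]), 'orientation': array([-2.51597093e-04,  1.37023153e-01,  9.90567421e-01, -8.81067795e-04]), 'wrist_force': array([ 0.19210374,  0.56705297, -0.16652216]), 'ft_torque': array([-0.02767712,  0.00477523,  0.03710403]), 'grip_force': 0.0, 'finger_gap': 0.08570870834053454}
top [[482.9122759894094, 0.0, 316.61043397458366], [0.0, 482.9122759894094, 206.38022798031975], [0.0, 0.0, 1.0]] [[-0.01, -0.996, 0.094, 0.436], [-1.0, 0.009, -0.002, -0.009], [0.001, -0.094, -0.996, 1.433], [0.0, 0.0, 0.0, 1.0]]
side [[468.2942194930242, 0.0, 325.31753693233304], [0.0, 468.2942194930242, 195.14658148414742], [0.0, 0.0, 1.0]] [[-0.985, -0.124, 0.12, 0.415], [-0.172, 0.677, -0.715, 0.886], [0.007, -0.725, -0.688, 0.917], [0.0, 0.0, 0.0, 1.0]]
```

```bash
ls pics; cat *.md *.txt 2>/dev/null | head -20
```

```text
side0.png
top0.png
```

View pics/top0.png

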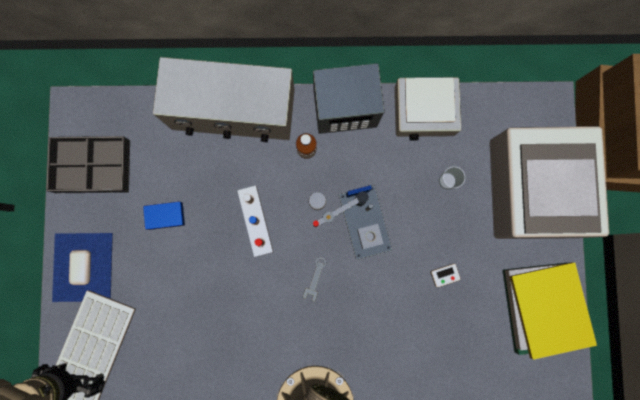

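View pics/side0.png

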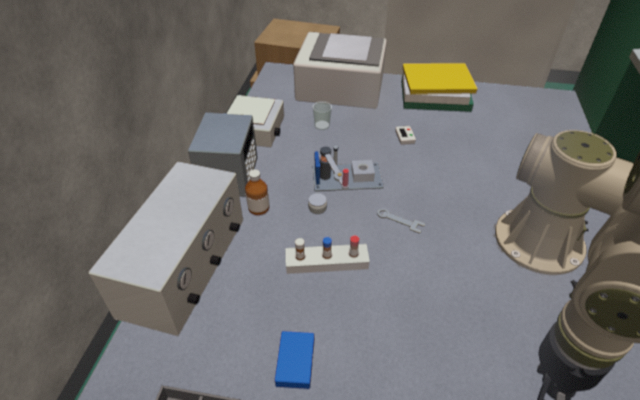

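The top view shows the rack at about (255,221) with the blue vial in the middle hole at (253,220). The fixture block is near (371,236), the pivot near (362,200) and the red handle near (316,224). The tin is at (317,201).

Run:
```python
from h import *
a=cam("top"); b=cam("side")
A=cv2.resize(a["image"][180:265,300:400],None,fx=6,fy=6,interpolation=cv2.INTER_CUBIC)
B=cv2.resize(b["image"][140:195,305:395],None,fx=6,fy=6,interpolation=cv2.INTER_CUBIC)
im=np.zeros((510,600,3),np.uint8); im[:]=A
cv2.imwrite("pics/f_top.png",im[...,::-1]); cv2.imwrite("pics/f_side.png",B[...,::-1])
for n,c in(("top",a),("side",b)):
    h=c["hsv"]; P=pts(c)
    for nm,m,z in(("red",((h[...,0]<8)|(h[...,0]>172))&(h[...,1]>150)&(h[...,2]>80),.085),("blue",(h[...,0]>100)&(h[...,0]<125)&(h[...,1]>140)&(h[...,2]>60),.085)):
        k,l,st,ce=cv2.connectedComponentsWithStats(m.astype(np.uint8))
        for i in range(1,k):
            if st[i,4]>8:
                p=P[l==i]; print(n,nm,st[i].tolist(),ce[i].round(1),onplane(c,*ce[i],z).round(4),"depth med",np.median(p,0).round(3),"zmax",p[:,2].max().round(3))
# depth planes, near fixture
P=pts(a); win=np.zeros((400,640),bool); win[185:262,330:395]=1
for lo,hi,nm in((.036,.044,"block"),(.004,.012,"plate")):
    m=win&(P[...,2]>lo)&(P[...,2]<hi); q=P[m][:,:2].astype(np.float32)
    print(nm,m.sum(),cv2.minAreaRect(q*1000), q.mean(0))
```

```text
top red [313, 221, 5, 5, 20] [315.3 223.1] [ 0.5169 -0.0066  0.085 ] depth med [ 0.513 -0.006  0.152] zmax 0.156
top red [255, 239, 8, 7, 40] [258.6 241.9] [0.466  0.1518 0.085 ] depth med [0.466 0.152 0.084] zmax 0.091
top blue [347, 186, 25, 9, 103] [359.1 190.1] [ 0.6085 -0.1308  0.085 ] depth med [ 0.61  -0.131  0.078] zmax 0.107
top blue [143, 202, 41, 27, 913] [163.  215.1] [0.5434 0.4191 0.085 ] depth med [0.548 0.436 0.03 ] zmax 1.433
top blue [250, 217, 7, 6, 36] [252.7 219.5] [0.5287 0.1683 0.085 ] depth med [0.529 0.168 0.085] zmax 0.09
top blue [53, 234, 59, 67, 2745] [ 82.1 264.8] [0.4074 0.6406 0.085 ] depth med [0.408 0.679 0.003] zmax 1.433
side red [344, 170, 4, 3, 10] [345.2 171. ] [ 0.5224 -0.0823  0.085 ] depth med [ 0.514 -0.005  0.151] zmax 0.153
side red [351, 237, 7, 5, 30] [354.3 239. ] [0.4667 0.1571 0.085 ] depth med [0.467 0.156 0.083] zmax 0.087
side blue [315, 152, 5, 31, 100] [317.1 166.5] [ 0.6014 -0.0872  0.085 ] depth med [ 0.604 -0.1    0.074] zmax 0.917
side blue [323, 238, 8, 8, 55] [326.6 241.4] [0.5295 0.1758 0.085 ] depth med [0.53  0.174 0.083] zmax 0.087
side blue [275, 332, 39, 56, 1852] [294.5 359.6] [0.539  0.4752 0.085 ] depth med [0.548 0.448 0.028] zmax 0.917
block 332 ((532.9796142578125, -148.9832000732422), (169.07093811035156, 61.59904098510742), 15.80836009979248) [ 0.4844384  -0.16305645]
plate 1585 ((521.5308227539062, -144.468017578125), (189.40652465820312, 225.325927734375), 89.43031311035156) [ 0.5179805  -0.15172516]
```

View pics/f_top.png

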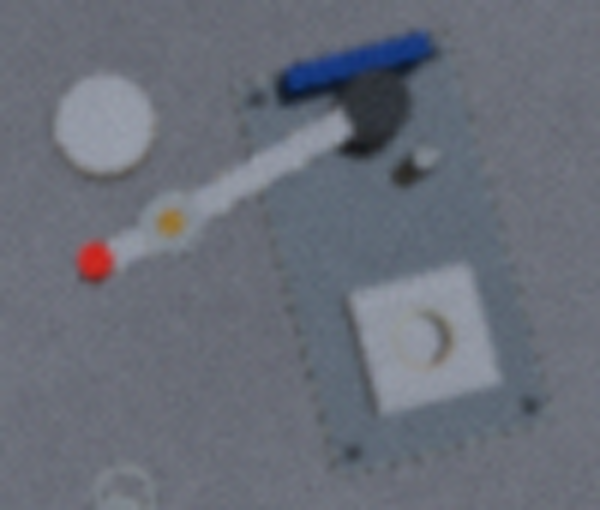

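View pics/f_side.png

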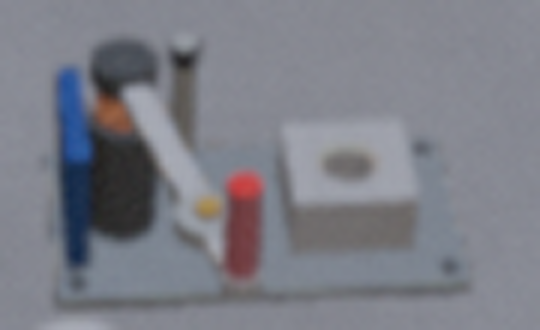

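The crops show the bore mouth at crop (425,338) in the top view and (348,164) in the side view. The block corners are at (349,292), (468,264), (500,380) and (382,413). The handle top is at (95,261) in top and (245,185) in side, and the guide arm is at rest on the rack side.

Run:
```python
from h import *
a=cam("top"); b=cam("side")
ta=lambda x,y:((x+.5)/6-.5+300,(y+.5)/6-.5+180)
sb=lambda x,y:((x+.5)/6-.5+305,(y+.5)/6-.5+140)
C=np.array([onplane(a,*ta(*p),.04)[:2] for p in((349,292),(468,264),(500,380),(382,413))])
S=np.array([onplane(b,*sb(*p),.04)[:2] for p in((281,123),(412,119),(417,202),(288,208))])
print("block top",C.round(4).tolist(),C.mean(0),"bore",onplane(a,*ta(425,338),.04)[:2])
print("block side",S.round(4).tolist(),S.mean(0),"bore",onplane(b,*sb(348,164),.04)[:2])
print("handle",onplane(a,*ta(95,261),.153)[:2],onplane(b,*sb(245,185),.153)[:2])
def ang(p): # corners 0,1 far edge; 3,2 near
    e=[p[0]-p[1],p[3]-p[2]]; f=[p[0]-p[3],p[1]-p[2]]
    ay=[np.arctan2(q[1],q[0])-np.pi/2 for q in e]; ax=[np.arctan2(q[1],q[0]) for q in f]
    return np.round(ay+ax,3)
print(ang(C), "sides",[np.linalg.norm(C[i]-C[i-1]).round(4) for i in range(4)])
# plate corner bolts & plate edge
P=pts(a); h=a["hsv"]
m=(P[...,2]>.078)&(P[...,2]<.1); m[:, :230]=0;m[:,280:]=0;m[:200]=0;m[255:]=0
k,l,st,ce=cv2.connectedComponentsWithStats(m.astype(np.uint8))
for i in range(1,k): print("cap",st[i].tolist(),ce[i].round(1),onplane(a,*ce[i],.085).round(4))
P=pts(b); m=(P[...,2]>.08)&(P[...,2]<.09); m[:230]=0; m[250:]=0; m[:,:290]=0; m[:,365:]=0
k,l,st,ce=cv2.connectedComponentsWithStats(m.astype(np.uint8))
for i in range(1,k): print("cap s",st[i].tolist(),ce[i].round(1),onplane(b,*ce[i],.085).round(4))
```

```text
block top [[0.5036, -0.1288], [0.5165, -0.1863], [0.4607, -0.2005], [0.4455, -0.1436]] [ 0.4815747  -0.16481348] bore [ 0.48115588 -0.16492562]
block side [[0.5172, -0.1871], [0.454, -0.2019], [0.4455, -0.1398], [0.5055, -0.1244]] [ 0.48054088 -0.16329613] bore [ 0.48112366 -0.16188157]
handle [ 0.51291235 -0.00701329] [ 0.51340315 -0.00541721]
[0.221 0.262 0.249 0.248] sides [np.float64(0.0599), np.float64(0.0589), np.float64(0.0576), np.float64(0.0589)]
cap [244, 200, 6, 2, 9] [246.7 200.3] [0.5827 0.1854 0.085 ]
cap [249, 216, 8, 8, 48] [252.1 219.5] [0.5288 0.1698 0.085 ]
cap [254, 239, 8, 7, 48] [257.8 242. ] [0.4658 0.154  0.085 ]
cap s [323, 237, 9, 8, 57] [327.2 240.4] [0.5286 0.1728 0.085 ]
cap s [350, 236, 9, 8, 53] [354.4 239.1] [0.4665 0.1572 0.085 ]
cap s [295, 239, 9, 7, 51] [299.2 241.9] [0.592  0.1889 0.085 ]
```

step_arm(deltas=[[31,-32,0,0,0,2.5,1],[31,-32,0,0,0,2.5,1],[31,-32,0,0,0,2.5,1],[31,-32,0,0,0,2.5,1],[31,-32,0,0,0,2.5,1]], newtons=40)

```text
clock: 0.8
tcp_pos: [0.312, 0.3922, 0.2314]
orientation: [0.0, 0.027, 1.0, 0.0]
wrist_force: [0.2, 0.6, -0.5]
finger_gap: 0.0856
grip_force: 0.0
```

step_arm(deltas=[[31,-32,0,0,0,2.5,1],[31,-32,0,0,0,2.5,1],[31,-32,0,0,0,2.5,1],[31,-32,0,0,0,2.5,1],[31,-32,0,0,0,2.5,1]])

```text
clock: 1.3
tcp_pos: [0.4671, 0.232, 0.2315]
orientation: [0.0, -0.082, 0.997, 0.0]
wrist_force: [1.4, 0.7, 0.4]
finger_gap: 0.0855
grip_force: 0.0
```

step_arm(deltas=[[31,-32,0,0,0,2.5,1],[31,-32,0,0,0,2.5,1],[0,0,0,0,0,0,1],[0,0,0,0,0,0,1]])

```text
clock: 1.7
tcp_pos: [0.5283, 0.1685, 0.2309]
orientation: [-0.001, -0.123, 0.992, 0.0]
wrist_force: [-1.2, 1.0, -0.2]
finger_gap: 0.0855
grip_force: 0.0
```

Run:
```python
from h import *
import workcell; print(getattr(workcell,"grasp_offset",[x for x in dir(workcell) if x[0]!="_"]))
from scipy.spatial.transform import Rotation as R
s=get_state(); w=s["orientation"]; M=R.from_quat([*w[1:],w[0]]).as_matrix(); print(s["clock"],s["tcp_pos"],s["joint_pos"].round(3),np.degrees(np.arctan2(M[1,1],M[0,1])),M[:,2])
```

```text
0.0187
1.7 [0.52833734 0.16854256 0.2308795 ] [ 0.164  0.274 -0.008  1.289  0.    -0.082] 104.09523752651825 [-1.09514963e-03  2.60522431e-04 -9.99999366e-01]
```

step_arm(deltas=[[0.5,2,-37,0,0,0,1],[0,0,-37,0,0,0,1],[0,0,-37,0,0,0,1],[0,0,-37,0,0,0,1],[0,0,-36,0,0,0,1]])

```text
clock: 2.2
tcp_pos: [0.5271, 0.173, 0.0463]
orientation: [-0.0, -0.125, 0.992, 0.0]
wrist_force: [0.4, 0.4, -0.9]
finger_gap: 0.0852
grip_force: 0.0
```

step_arm(deltas=[[0,0,0,0,0,0,1],[0,0,0,0,0,0,0],[0,0,0,0,0,0,-0.3],[0,0,0,0,0,0,-0.4],[0,0,0,0,0,0,-0.4]], newtons=30)

```text
clock: 2.7
tcp_pos: [0.5298, 0.1718, 0.0491]
orientation: [0.002, -0.124, 0.992, 0.0]
wrist_force: [0.2, 0.2, 0.0]
finger_gap: 0.0284
grip_force: 0.0
```

step_arm(deltas=[[0,0,0,0,0,0,-0.5],[0,0,0,0,0,0,-0.7],[0,0,0,0,0,0,-1],[0,0,0,0,0,0,-1]], newtons=30)

```text
clock: 3.1
tcp_pos: [0.5296, 0.1715, 0.0487]
orientation: [0.001, -0.124, 0.992, 0.0]
wrist_force: [-1.0, -1.1, 6.8]
finger_gap: 0.0211
grip_force: 29.7
```

step_arm(deltas=[[0,0,10,0,0,0,-1],[0,0,20,0,0,0,-1],[0,0,45,0,0,0,-1],[0,0,50,0,0,0,-1],[0,0,45,0,0,0,-1]])

```text
clock: 3.6
tcp_pos: [0.5281, 0.1714, 0.2199]
orientation: [0.0, -0.124, 0.992, 0.0]
wrist_force: [0.3, 0.4, -0.1]
finger_gap: 0.0209
grip_force: 29.6
```

step_arm(deltas=[[0,0,25,0,0,0,-1],[0,0,0,0,0,0,-1],[0,0,0,0,0,0,-1]])

```text
clock: 3.9
tcp_pos: [0.5286, 0.1715, 0.2429]
orientation: [0.001, -0.124, 0.992, 0.0]
wrist_force: [-0.3, 0.0, -0.8]
finger_gap: 0.0209
grip_force: 29.6
```

```bash
cat > v.py <<'E'
from h import *
import sys
b=cam("side"); a=cam("top"); s=get_state(); print(s["clock"],s["tcp_pos"],s["finger_gap"],s["grip_force"])
x0,y0,x1,y1,f=map(int,sys.argv[2:7]); c={"s":b,"t":a}[sys.argv[7]]
cv2.imwrite("pics/"+sys.argv[1],cv2.resize(c["image"][y0:y1,x0:x1],None,fx=f,fy=f,interpolation=cv2.INTER_CUBIC)[...,::-1])
E
python3 v.py lift.png 265 130 395 280 4 s
```

```text
4.0 [0.52762315 0.17127067 0.24098973] 0.0204741034153755 29.555190727114677
```

View pics/lift.png

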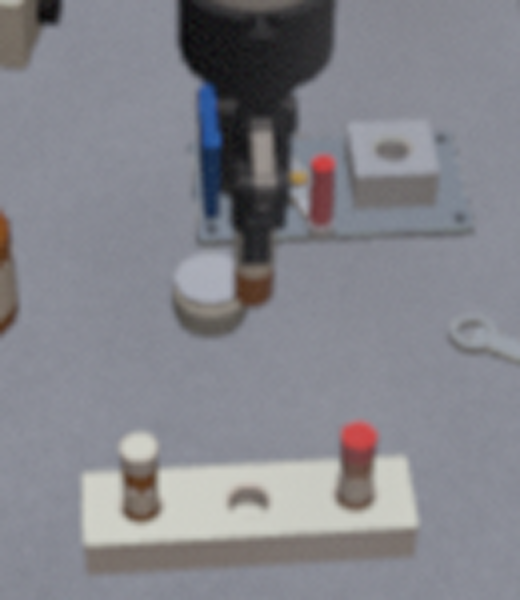

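The vial is held upright in the fingers and its rack hole is empty. The handle is at crop (322,190) and the bore at (393,150). I'll carry the vial over to the bore.

step_arm(deltas=[[-6,-42,0,0,0,0,-1],[-6,-42,0,0,0,0,-1],[-6,-42,0,0,0,0,-1],[-6,-42,0,0,0,0,-1],[-6,-42,0,0,0,0,-1]])

```text
clock: 4.5
tcp_pos: [0.497, -0.0397, 0.2405]
orientation: [-0.002, -0.124, 0.992, 0.001]
wrist_force: [0.8, 0.6, 0.0]
finger_gap: 0.0208
grip_force: 29.6
```

step_arm(deltas=[[-6,-42,0,0,0,0,-1],[-6,-42,0,0,0,0,-1],[-5,-41,0,0,0,0,-1],[0,0,0,0,0,0,-1],[0,0,0,0,0,0,-1]])

```text
clock: 5.0
tcp_pos: [0.4804, -0.164, 0.2406]
orientation: [-0.001, -0.123, 0.992, 0.001]
wrist_force: [-0.2, 0.2, -0.2]
finger_gap: 0.0205
grip_force: 29.7
```

step_arm(deltas=[[0,0,-50,0,0,0,-1],[0,0,-50,0,0,0,-1],[0,0,-45,0,0,0,-1],[0,0,0,0,0,0,-1],[0,0,0,0,0,0,-1]])

```text
clock: 5.5
tcp_pos: [0.481, -0.162, 0.0972]
orientation: [-0.001, -0.125, 0.992, 0.001]
wrist_force: [-0.0, -0.4, 0.0]
finger_gap: 0.0208
grip_force: 29.7
```

```bash
python3 v.py over.png 330 120 400 185 8 s
python3 - <<'E'
from h import *
P=np.mean([get_state()["tcp_pos"] for _ in range(1)],0); print(P)
E
```

```text
5.6 [ 0.48339403 -0.16371139  0.09974019] 0.020817785549044832 29.654341489076614
[ 0.48339403 -0.16371139  0.09974019]
```

View pics/over.png

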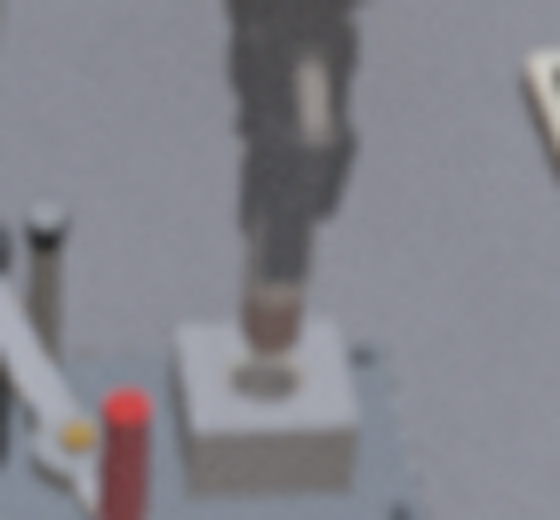

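The vial hangs about 20 mm above the bore. Its sides are at crop x 246 to 302 with the lowest rim near y 355. The bore mouth is centred at (265,380).

Run:
```python
from h import *
b=cam("side"); f=lambda x,y:((x+.5)/8-.5+330,(y+.5)/8-.5+120)
for p,z in(((274,336),.060),((274,336),.0615),((265,380),.040)): print(p,onplane(b,*f(*p),z).round(4))
print(get_state()["tcp_pos"])
```

```text
(274, 336) [ 0.4789 -0.1624  0.06  ]
(274, 336) [ 0.4788 -0.1606  0.0615]
(265, 380) [ 0.4808 -0.1613  0.04  ]
[ 0.48364829 -0.16406131  0.10003425]
```

step_arm(deltas=[[1,0,-10,0,0,0,-1],[0,0,-8,0,0,0,-1],[0,0,-4,0,0,0,-1],[0,0,-3,0,0,0,-1],[0,0,0,0,0,0,-1]])

```text
clock: 6.15
tcp_pos: [0.4821, -0.1634, 0.0717]
orientation: [-0.0, -0.124, 0.992, 0.0]
wrist_force: [-0.5, 0.4, -0.6]
finger_gap: 0.0208
grip_force: 29.7
```

step_arm(deltas=[[0,0,-5,0,0,0,-1],[0,0,-5,0,0,0,-1],[0,0,-5,0,0,0,-1],[0,0,-4,0,0,0,-1],[0,0,0,0,0,0,-1]])

```text
clock: 6.65
tcp_pos: [0.4821, -0.1633, 0.0526]
orientation: [-0.0, -0.124, 0.992, 0.0]
wrist_force: [-0.6, 0.1, -0.6]
finger_gap: 0.0209
grip_force: 29.7
```

step_arm(deltas=[[0,0,-1,0,0,0,-1],[0,0,-1,0,0,0,-1],[0,0,-1,0,0,0,-1],[0,0,0,0,0,0,-1]])

```text
clock: 7.05
tcp_pos: [0.4826, -0.1635, 0.0503]
orientation: [0.0, -0.124, 0.992, 0.0]
wrist_force: [-0.5, -0.1, -1.0]
finger_gap: 0.0208
grip_force: 29.7
```

step_arm(deltas=[[0,0,-1,0,0,0,-1],[0,0,-1,0,0,0,-1],[0,0,0,0,0,0,-1]])

```text
clock: 7.35
tcp_pos: [0.4827, -0.1636, 0.0488]
orientation: [0.0, -0.124, 0.992, -0.0]
wrist_force: [-0.5, 0.6, 3.7]
finger_gap: 0.0206
grip_force: 30.0
```

step_arm(deltas=[[0,0,0,0,0,0,-0.4],[0,0,0,0,0,0,-0.1],[0,0,0,0,0,0,0.4],[0,0,0,0,0,0,0.4],[0,0,0,0,0,0,0.4]])

```text
clock: 7.85
tcp_pos: [0.4825, -0.1635, 0.0482]
orientation: [-0.0, -0.124, 0.992, 0.0]
wrist_force: [0.7, 0.5, 0.2]
finger_gap: 0.06
grip_force: 0.0
```

step_arm(deltas=[[0,0,10,0,0,0,0.4],[0,0,40,0,0,0,0.4],[0,0,50,0,0,0,0.4],[0,0,50,0,0,0,0.4],[0,0,10,0,0,0,0.4]])

```text
clock: 8.35
tcp_pos: [0.4853, -0.165, 0.2153]
orientation: [0.004, -0.124, 0.992, -0.003]
wrist_force: [0.6, -1.5, 0.8]
finger_gap: 0.0599
grip_force: 0.0
```

```bash
python3 v.py placed.png 300 90 400 190 6 s
python3 - <<'E'
from h import *
for n in("top","side"):
    c=cam(n); h=c["hsv"]; P=pts(c)
    m=(h[...,0]>100)&(h[...,0]<125)&(h[...,1]>140)&(h[...,2]>50)
    k,l,st,ce=cv2.connectedComponentsWithStats(m.astype(np.uint8))
    for i in range(1,k):
        if st[i,4]>8 and st[i,4]<200: print(n,st[i].tolist(),ce[i].round(1),onplane(c,*ce[i],.085).round(4),np.median(P[l==i],0).round(3),P[l==i][:,2].max())
print(get_state()["tcp_pos"])
E
```

```text
8.45 [ 0.4841411  -0.16436492  0.21146656] 0.05965809521479346 0.0
top [347, 186, 25, 10, 110] [358.7 190.4] [ 0.608  -0.1296  0.085 ] [ 0.61  -0.128  0.077] 1.4325202354571753
side [315, 152, 6, 31, 102] [317.1 166.4] [ 0.6014 -0.0874  0.085 ] [ 0.604 -0.102  0.074] 0.07925273644221886
[ 0.48211965 -0.16328649  0.20768101]
```

View pics/placed.png

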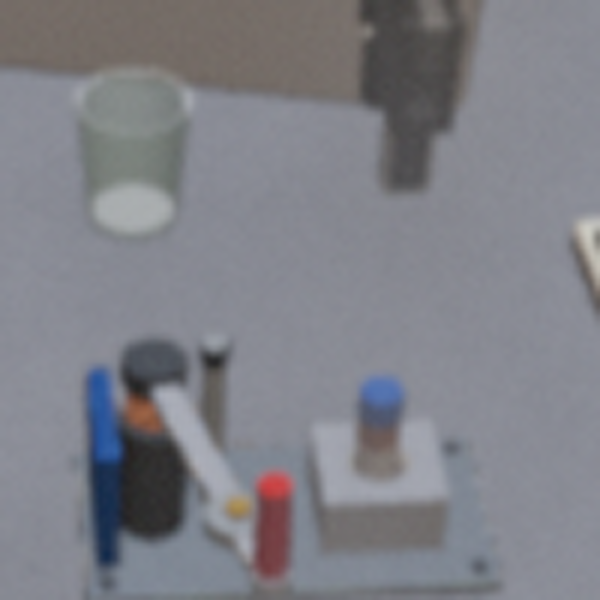

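The vial stands upright in the bore, cap at crop (381,390), and the guide arm is still at rest with the handle at (275,490). I'll go to the handle next, turning the tool so it closes along the handle's direction of travel.

step_arm(deltas=[[3,16,0,0,0,-7.5,0.4],[3,16,0,0,0,-7.5,0.4],[3,16,0,0,0,-7.5,0.4],[3,16,0,0,0,-7.5,0.4],[3,16,0,0,0,-7.5,0.4]])

```text
clock: 9.05
tcp_pos: [0.4961, -0.0824, 0.2057]
orientation: [-0.002, 0.204, 0.979, 0.0]
wrist_force: [-0.8, 0.3, -0.1]
finger_gap: 0.0597
grip_force: 0.0
```

step_arm(deltas=[[3,16,0,0,0,-7.5,0.4],[3,16,0,0,0,-7.5,0.4],[3,16,0,0,0,-7.5,0.4],[3,16,0,0,0,-7.5,0.4],[4,13,0,0,0,-7,0.4]])

```text
clock: 9.55
tcp_pos: [0.5119, -0.0054, 0.2057]
orientation: [-0.002, 0.504, 0.864, -0.001]
wrist_force: [0.1, 0.3, 0.1]
finger_gap: 0.0599
grip_force: 0.0
```

step_arm(deltas=[[0,0,0,0,0,0,0.4],[0,0,0,0,0,0,0.4]])

```text
clock: 9.75
tcp_pos: [0.5125, -0.0064, 0.2066]
orientation: [-0.001, 0.5, 0.866, -0.001]
wrist_force: [-0.2, 0.5, 0.4]
finger_gap: 0.0597
grip_force: 0.0
```

Run:
```python
from h import *
from scipy.spatial.transform import Rotation as R
s=get_state(); w=s["orientation"]; M=R.from_quat([*w[1:],w[0]]).as_matrix(); print(s["clock"],s["tcp_pos"],s["joint_pos"].round(3),np.degrees(np.arctan2(M[1,1],M[0,1])),M[:,2])
c=cam("side"); P=pts(c); m=(P[...,2]>.07)&(P[...,2]<.092); m[:145]=0;m[175:]=0;m[:,355:]&=1;m[:,:355]=0;m[:,375:]=0
print("vial top z",np.percentile(P[m][:,2],[50,90,98]).round(4),np.median(P[m],0).round(3),m.sum())
```

```text
9.75 [ 0.51251264 -0.00643677  0.20662209] [-0.169  0.204 -0.159  1.211 -0.     0.879] 29.96188269925641 [-3.19276678e-03  2.34696893e-04 -9.99994876e-01]Traceback (most recent call last):
  File "<stdin>", line 4, in <module>
numpy._core._exceptions._UFuncOutputCastingError: Cannot cast ufunc 'bitwise_and' output from dtype('int64') to dtype('bool') with casting rule 'same_kind'
```

step_arm(deltas=[[0,0,-30,0,0,0,0.4],[0,0,-30,0,0,0,0.4],[0,0,-29,0,0,0,0.4],[0,0,0,0,0,0,0],[0,0,0,0,0,0,-0.3]], newtons=30)

```text
clock: 10.3
tcp_pos: [0.513, -0.0071, 0.1193]
orientation: [-0.001, 0.502, 0.865, -0.0]
wrist_force: [0.6, 0.2, 1.1]
finger_gap: 0.0315
grip_force: 0.0
```

step_arm(deltas=[[0,0,0,0,0,0,-0.6],[0,0,0,0,0,0,-1],[0,0,0,0,0,0,-1],[0,0,0,0,0,0,-1]])

```text
clock: 10.7
tcp_pos: [0.5137, -0.0075, 0.1208]
orientation: [0.001, 0.502, 0.865, -0.001]
wrist_force: [-4.2, -4.2, 3.9]
finger_gap: 0.0147
grip_force: 29.4
```

Run:
```python
from h import *
print(get_state()["tcp_pos"],get_state()["wrist_force"])
c=cam("side"); P=pts(c)[145:175,355:375].reshape(-1,3); q=P[(P[:,2]>.06)&(P[:,2]<.11)]
print("vial top z",np.percentile(q[:,2],[50,90,98]).round(4),np.median(q,0).round(3),len(q))
# targets along the arc
piv=np.array([.588,-.137]); fy=.245
for t in np.linspace(0,1.3,11):
    a=np.pi+fy-1.3+t; print(round(t,2),((piv+.15*np.array([np.cos(a),np.sin(a)]))*1000).round(1))
```

```text
[ 0.51370332 -0.00749063  0.12083108] [-4.15243599 -4.19455761  3.94837789]
vial top z [0.0667 0.0704 0.0715] [ 0.475 -0.157  0.067] 10
0.0 [514.   -6.5]
0.13 [497.7 -17.2]
0.26 [483.  -29.9]
0.39 [470.  -44.4]
0.52 [459.  -60.5]
0.65 [450.1 -77.9]
0.78 [443.6 -96.3]
0.91 [ 439.6 -115.3]
1.04 [ 438.  -134.8]
1.17 [ 439.  -154.2]
1.3 [ 442.5 -173.4]
```

step_arm(deltas=[[-8.5,-5,0,0,0,3.7,-1],[-8,-5.5,0,0,0,3.7,-1],[-7.5,-6,0,0,0,3.7,-1],[-7,-6.5,0,0,0,3.7,-1],[-6.5,-7,0,0,0,3.7,-1]])

```text
clock: 11.25
tcp_pos: [0.4773, -0.0363, 0.1209]
orientation: [0.002, 0.355, 0.935, 0.001]
wrist_force: [0.0, 1.8, 1.9]
finger_gap: 0.0151
grip_force: 29.6
```

step_arm(deltas=[[-6.5,-7.5,0,0,0,3.7,-1],[-6,-8,0,0,0,3.7,-1],[-5,-8,0,0,0,3.7,-1],[-4.5,-8.5,0,0,0,3.7,-1],[-4.5,-9,0,0,0,3.7,-1]])

```text
clock: 11.75
tcp_pos: [0.4505, -0.077, 0.1209]
orientation: [0.001, 0.2, 0.98, 0.001]
wrist_force: [0.1, 3.7, 1.3]
finger_gap: 0.0147
grip_force: 29.7
```

step_arm(deltas=[[-3.5,-9,0,0,0,3.7,-1],[-3,-9.5,0,0,0,3.7,-1],[-2,-9.5,0,0,0,3.7,-1],[-2,-9.5,0,0,0,3.7,-1],[-1,-9.5,0,0,0,3.7,-1]])

```text
clock: 12.25
tcp_pos: [0.4382, -0.1238, 0.1208]
orientation: [0.001, 0.04, 0.999, 0.001]
wrist_force: [-2.7, 4.9, 5.6]
finger_gap: 0.0154
grip_force: 30.0
```

step_arm(deltas=[[-0.5,-10,0,0,0,3.7,-1],[0.5,-9.5,0,0,0,3.7,-1],[0.5,-9.5,0,0,0,3.7,-1],[1.5,-9,0,0,0,3.7,-1],[0,0,0,0,0,0,-1]])

```text
clock: 12.75
tcp_pos: [0.4396, -0.1625, 0.1208]
orientation: [0.0, -0.088, 0.996, 0.001]
wrist_force: [-6.0, 4.2, 8.3]
finger_gap: 0.0152
grip_force: 30.3
```

step_arm(deltas=[[1.5,-5,0,0,0,2,-1],[1,-4,0,0,0,2,-1],[0.5,-2,0,0,0,0,-1],[0,0,0,0,0,0,-1],[0,0,0,0,0,0,-1]])

```text
clock: 13.25
tcp_pos: [0.4417, -0.1726, 0.1208]
orientation: [-0.001, -0.122, 0.992, 0.001]
wrist_force: [-8.5, 4.0, 9.8]
finger_gap: 0.0152
grip_force: 30.4
```

```bash
python3 v.py stop.png 300 170 400 265 6 t
```

```text
13.35 [ 0.44167482 -0.1726193   0.12077445] 0.01507225290310248 30.368943214416504
```

View pics/stop.png

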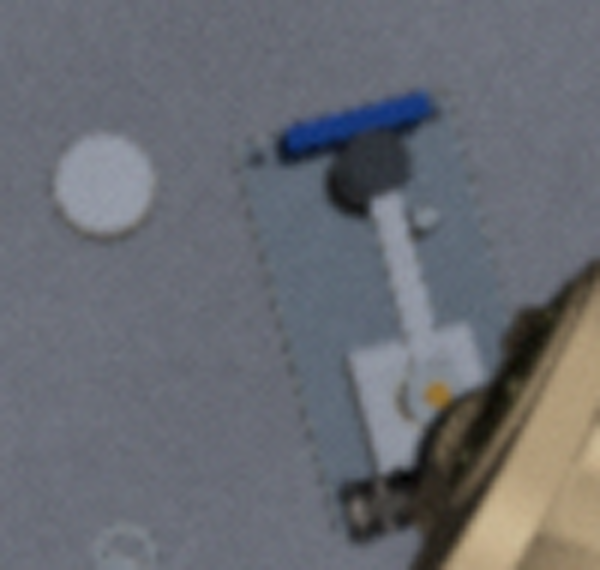

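The top view shows the arm lying over the block, with the orange pad at crop (437,394) and the bar close to the post at (425,218). I'll press a little further to seat it on the stop and ease the radial pull.

step_arm(deltas=[[-1,-1,0,0,0,0,-1],[0,-1,0,0,0,0,-1],[0,0,0,0,0,0,-1],[0,0,0,0,0,0,-1]])

```text
clock: 13.75
tcp_pos: [0.442, -0.1742, 0.1208]
orientation: [0.001, -0.123, 0.992, 0.001]
wrist_force: [-4.5, 5.6, 6.2]
finger_gap: 0.0152
grip_force: 30.1
```

step_arm(deltas=[[0,-2,0,0,0,0,-1],[0,0,0,0,0,0,-1],[0,0,0,0,0,0,-1]])

```text
clock: 14.05
tcp_pos: [0.4422, -0.1749, 0.1208]
orientation: [0.001, -0.123, 0.992, 0.002]
wrist_force: [-2.6, 10.1, 7.3]
finger_gap: 0.0153
grip_force: 30.4
```

step_arm(deltas=[[0,-2,0,0,0,0,-1],[0,0,0,0,0,0,-1],[0,0,0,0,0,0,-1]])

```text
clock: 14.35
tcp_pos: [0.4423, -0.1754, 0.1207]
orientation: [0.002, -0.124, 0.992, 0.004]
wrist_force: [-1.4, 15.8, 9.2]
finger_gap: 0.0148
grip_force: 30.8
```

```bash
python3 v.py end.png 290 120 410 205 6 s
```

```text
14.45 [ 0.44224749 -0.17537625  0.12074562] 0.014876622787383656 30.83482414484024
```

View pics/end.png

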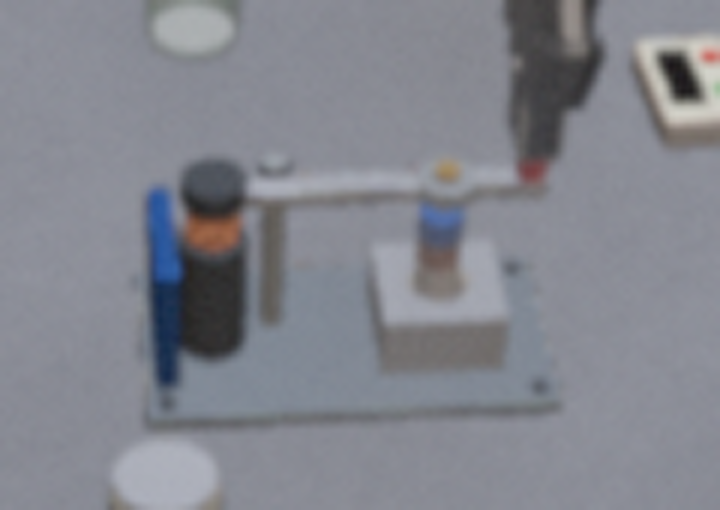

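The side view shows the vial upright in the bore at crop (441,250). The arm lies over it against the stop post at (273,185), and the gripper holds the handle at (532,170).

```bash
python3 -c "
from workcell import *
print(hand_in())"
```

```text
the job is handed in; nothing more can be done
None
```

The blue-capped vial stands upright in the bore, released. The gripper is holding the guide arm at its stop, pressing with about 15 N. I handed the job in at about 14.5 s on the robot's clock, but `hand_in()` returned no verdict.

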